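# Padlock the potters' tool box

### The job

Lock up the trimming tools for the night: press the lid of the blue steel box fully shut, hang the open padlock through the two lugs at the front of the box, and push its shackle down until it clicks and stays locked. Let the padlock stand on the bench while you push, and feel for the click: push firmly but never force it against the bench or jam it on the lugs, and leave the pots and the other things on the bench where they are.

Things in the scene. Friction and masses are not known exactly. Their poses are not given: they have to be found in the camera images.
- lid (a joint): Hinge of the lid, along the box's far edge, rad: 0 = shut (level, resting on the box), growing as it opens; starts 0.3 to 0.6 open. It is stiff: the lid stays where it is left and needs about 2 to 4 N downward near its front edge to go down; nothing latches it.
- lid_front (a point): Point on the top face of the blue steel lid, 25 mm behind the middle of its front edge: a good place to press it down. The lid is 172 mm deep (hinge to front edge) and 284 mm wide; the hinge line lies 147 mm from this point. Shut, the lid's top is 78 mm above the bench.
- lug_hole (a point): Centre of the 12 mm padlock hole through both lugs, level with the upper lug's top face when the lid is shut (61 mm above the bench); fixed to the box, x axis pointing from the box's front to its back. From here the lugs' front edge is 12 mm away, their side edges 14 mm, the box's front wall 15 mm (the shut lid overhangs that wall by 2 mm).
- strongbox: The blue steel tool box, 170 mm deep, 280 wide, 78 high with its lid; heavy, does not move. Origin at the centre of its underside; x points front to back. Two level steel lugs, 28 mm wide, 3 mm thick, with one hole each, stick out 27 mm from the middle of its front: the box's 55 to 58 mm above the bench, the lid's, when shut, lying on it (58 to 61 mm).
- padlock: The open steel padlock with brass end plates, standing on the bench; body 52 (its x) x 28 (its y) x 50 mm high, 0.3 to 0.5 kg in all. Origin at the centre of its underside, z up through the shackle; the loose toe is on its +x side, the captive heel leg on its -x side. Once clicked shut it cannot be opened again (the key is not to be used).
- shackle (a joint): How far the shackle is pushed in, m: 0 = open (raised, as at the start). A spring lifts it, 4.5 N at 0, 8 N at 0.025. Past 6 to 17 mm a hidden pawl raises this to 8 to 12 N, then eases; some 3 mm on it clicks (the push drops) at 15.5 to 26.5 mm: each padlock differs, nothing shows it. 1 to 2 mm more is a hard stop: push there gently, under 20 N. Let go unclicked it springs up; clicked, it stays.
- bow (a point): Centre of the bar at the very top of the shackle, midway between its legs; 111 mm above the padlock's underside when open. The shackle is a U of 9 mm round steel bar, legs 30 mm apart (centres) along the padlock's x, the bow of 15 mm radius. Pinch it across the bar (along the padlock's y); lifted by it the padlock hangs upright, fully open. Axes as the padlock's.
- toe (a point): Lowest point of the rounded end of the loose leg (the toe, 9 mm thick), 15 mm from the padlock's middle along its +x. Open, it is 13 mm above the body's top and 63 mm above the padlock's underside, so that the lugs pass between toe and body while the padlock stands on the bench; pushed down it goes through the lugs' hole into the body.
- pot: Black clay pot with lid, 84 mm across, 85 mm high; origin at the centre of its underside. To be left alone.
- pot2: Larger black clay pot with lid, 96 mm across, 90 mm high; origin at the centre of its underside. To be left alone.
- collar: Terracotta ring, 64 mm across, 30 mm high; origin at the centre of its underside. To be left alone.
- collar2: Second terracotta ring, 64 mm across, 30 mm high; origin at the centre of its underside. To be left alone.
- brush: Brush lying on the bench. To be left alone.
- rib: Round wooden throwing rib, 90 mm across, 6 mm thick, lying flat. To be left alone.
- key: Small brass key, about 50 mm long, 5 mm thick, lying flat. To be left alone.
Not all that is in view belongs to the job. Of the things that look like the padlock, the largest one is meant.

How it is judged:
By the outcome, as a careful person would: the job done as asked, in the order asked, and still so for the second after the job is handed in, with the robot touching nothing.
It also fails if it takes over 58 s, if anything falls off the work surface, if the arm or the gripper's body presses on something with over 40 N, if the wrist force passes 120 N, or if a joint passes its speed limit or range.

### The arm

A 6-joint arm with a two-finger parallel gripper is mounted at the origin on the work surface. World frame = base frame: x ahead of the robot, y to its left, z up, the work surface at z = 0. Lengths are in mm, angles in rad, forces in N, time in s.
With the tool pointing down it reaches from about 350 to 875 mm from the base axis. Payload 4.2 kg.
Tool frame: the origin (TCP) lies between the finger pads; the fingertips stand 14 mm ahead of it and the grasp point (between the pads) lies 5 mm behind it; z points along the fingers, y is the line along which they close (so a half turn about z gives the same grasp; the last joint's range is limited). The gripper opens to 85 mm and grips with 20 to 120 N. Pads are 22 mm wide; open, the fingers measure 114 mm over their backs; the gripper's body (76 mm by 85 mm) begins 54 mm behind the grasp point. The pads swing forward as they close: fully open they stand 13 mm farther back than shut.
Start: joints at [1.495, 0.385, 0.008, 0, -1.194, -0.259], TCP at [205.33, 590.287, 205.812] pointing down, gripper open.
Joint ranges: [-3.14, 3.14], [-1.21, 2.06], [-1.07, 1.41], [-3.16, 2.05], [-2.99, -0.16], [-3.1, 3.1]. Speed limits (rad/s): [2.79, 2.79, 3.14, 3.14, 3.14, 3.14].

### API

Orientations are given as a unit quaternion [x, y, z, w].
In Python, from bench import * gives the robot as it stands.
- The arm moves only by the tool carry_out, never from a script. Its argument "motion" is a list of rows, each a list of 7 numbers: the turn, a rotation vector about the tool's x, y, z in rad, then the shift along the tool's x, y, z in mm, then the opening, from -1 (shut) to 1 (fully open), so that 0 is half open. A call has 1 to 5 rows; each row is the pose to reach, as a shift and turn from the pose commanded when the call began, along the tool's axes at that moment; what a row does not reach only later rows make up. A row lasts 1/8 s, in which the tool goes at most 62.5 mm and 10.7 degrees, less where a joint would pass 70% of its speed; a pose out of reach is approached as far as the arm can. A call with a gripper value outside its range is refused whole. The fingers move at their own pace and stop on an object; the grip force is fixed at half the most. Time passes only in rows, so rows that repeat a pose let the fingers close. It gives the time, the measured TCP pose, the force, the opening and the grip force at its end, in the units of the state.
- read_state(): the state, without advancing time (a new reading comes with each control period).
- get_image(name): name is "scene" or "side" or "wrist"; returns a dict with "color" (384x512x3 uint8, blue, green, red), "mtx" (3x3 intrinsics, pixels), "k1" (the pictures are not rectified: a ray, as slopes to the right and down, at radius r is drawn at 1 + k1 r^2 times it, then the intrinsics apply), "position" and "orientation" of the camera in the world. Camera axes: x right, y down, z forward; pixel columns grow to the right and rows downward; lengths in mm; the calibration is good to about 2 mm. A picture is of the moment at which its call begins. There is no depth.
- job_done(): hands the job in; it is judged then, once.
The state is a dict: "clock": time; "joints": joint angles; "joint_vel": joint speeds; "joint_efforts": joint torques, N m; "position": TCP position; "ee_rot": TCP orientation; "contact_force": force on the tool from outside, world axes, zero at the start; "wrist_torque": the same for the moment, N m; "gripper_width": finger opening in mm; "grasp_force": force on a finger pad.
Only numpy, scipy, OpenCV 4.12 (cv2) and the standard library are available. Lean on these libraries where they do the work, as an engineer would, in place of code of your own. Each camera call takes 0.05 s, during which the arm holds its last target. There are 200 camera calls.

## Working session

There is one attempt and no reset: what is moved stays moved. The work goes in short steps, Python scripts to look and compute and a tool call to move; the robot and the scene stay as the last step left them, time stands still between calls to the robot, and variables do not carry over. Pictures are saved under pics/ and viewed, at most 10 in all, crops included, and the job is handed in when it is done.

Besides the shell and the picture viewer there is one more tool, called after "Call:" by a JSON object that holds its "fn" and its "kwargs". carry_out: Moves the arm, as the interface text tells. Its arguments: {"type":"object","properties":{"motion":{"type":"array"}},"required":["motion"]}

```bash
mkdir -p pics; ls; cat > h.py <<'E'
from bench import *
import numpy as np, cv2
from scipy.spatial.transform import Rotation as R
def ray(im,u,v):
    K=np.array(im["mtx"]);d=np.array([im["k1"],0,0,0,0.])
    p=cv2.undistortPoints(np.array([[[u,v]]],float),K,d)[0,0]
    r=R.from_quat(im["orientation"]).apply([p[0],p[1],1.]);return np.array(im["position"],float),r/np.linalg.norm(r)
def onz(im,u,v,z):
    o,d=ray(im,u,v);return o+d*(z-o[2])/d[2]
def tri(a,b):
    (o1,d1),(o2,d2)=a,b
    s=np.linalg.lstsq(np.c_[d1,-d2],o2-o1,rcond=None)[0]
    p,q=o1+s[0]*d1,o2+s[1]*d2;return (p+q)/2,np.linalg.norm(p-q)
def proj(im,P):
    r=R.from_quat(im["orientation"]).inv()
    c=r.apply(np.atleast_2d(P)-np.array(im["position"]))
    return cv2.projectPoints(c.reshape(-1,1,3),np.zeros(3),np.zeros(3),np.array(im["mtx"]),np.array([im["k1"],0,0,0,0.]))[0].reshape(-1,2)
def go(P,yaw=None):
    "tool-axis shift to world TCP P from measured pose"
    s=read_state();r=R.from_quat(s["ee_rot"]);return r.inv().apply(np.array(P)-s["position"])
E
python3 - <<'E'
from h import *
import pickle
ims={n:get_image(n) for n in("scene","side","wrist")}
pickle.dump(ims,open("i0.pkl","wb"))
for n in ims:print(n,ims[n]["position"],ims[n]["orientation"],np.array(ims[n]["mtx"])[0],ims[n]["k1"])
cv2.imwrite("pics/a.png",cv2.resize(ims["scene"]["color"],(800,600)))
cv2.imwrite("pics/b.png",cv2.resize(ims["side"]["color"],(800,600)))
print(read_state())
E
```

```text
pics
scene [1687.60942628  146.43131476 1106.40651785] [ 0.60534876  0.67816604 -0.31555835 -0.27215187] [499.2423183    0.         256.57827493] 0.045736738048576815
side [ 446.47174408 1005.58388341  702.63126255] [-0.02726629  0.87026552 -0.49165949  0.01286133] [360.36352043   0.         260.56113658] 0.027036299222228367
wrist [273.21807676 566.56661379 372.30995123] [-0.57316652  0.80628046  0.11882682 -0.08527685] [306.7613729    0.         257.49944948] -0.032826338789559685
{'clock': 0.15, 'joints': array([ 1.49459770e+00,  3.85377972e-01,  6.94990258e-03, -3.60575924e-04,
       -1.19398088e+00, -2.58563956e-01]), 'joint_vel': array([ 0.00193073, -0.00296326,  0.00396341,  0.00361792, -0.0005474 ,
        0.00089499]), 'joint_efforts': array([ 1.17608824e-04, -3.92677939e+01,  1.88581663e+01,  4.18854117e+00,
       -3.41764397e-03, -2.43701081e-06]), 'position': array([205.18980227, 589.85647864, 204.97678537]), 'ee_rot': array([ 9.86013015e-01, -1.66666302e-01, -9.34695827e-05,  8.18222152e-04]), 'contact_force': array([-0.58506146, -0.62211017, -0.19302154]), 'wrist_torque': array([-0.04315871, -0.03301051,  0.10204382]), 'grasp_force': 0.0, 'gripper_width': 85.72078538094871}
```

View pics/a.png

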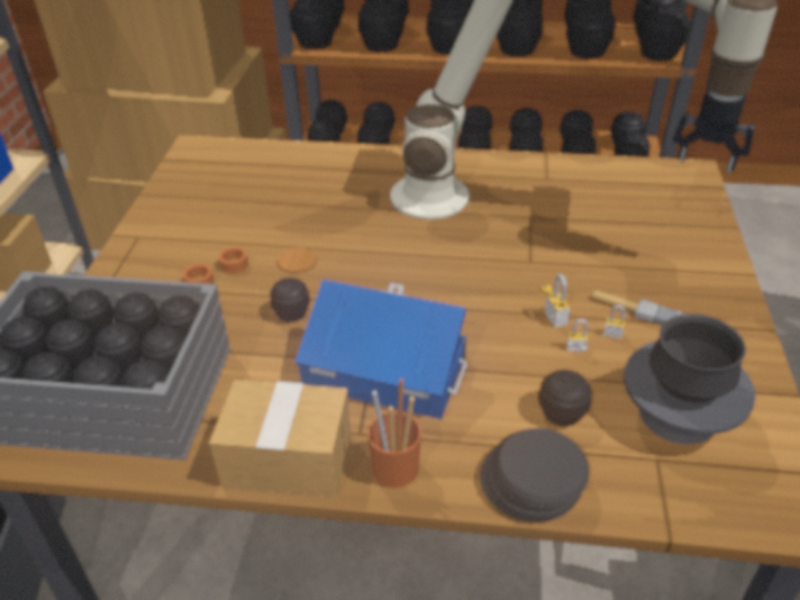

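View pics/b.png

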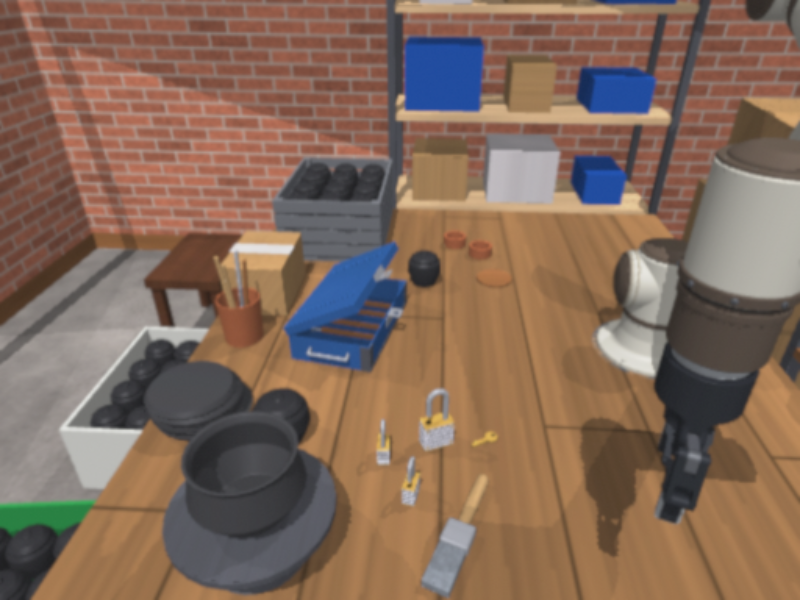

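The scene view shows the box at (385,345) with its lug side facing the robot at (395,290), and the large padlock at (557,300). In the side view the padlock is at (437,420) and the half-open lid at (345,290). I'll zoom in on these.

```bash
python3 - <<'E'
from h import *
import pickle
I=pickle.load(open("i0.pkl","rb"))
s,d=I["scene"]["color"],I["side"]["color"]
def c(im,x,y,w,h):return cv2.resize(im[y:y+h,x:x+w],(400,300),interpolation=cv2.INTER_CUBIC)
# scene box: x190..310,y172..262 ; padlock x330..390,y168..213
m=np.vstack([np.hstack([c(s,185,175,120,90),c(s,335,168,60,45)]),np.hstack([c(d,180,150,88,66),c(d,250,240,72,54)])])
cv2.imwrite("pics/c.png",m)
E
```

```text
(no output)
```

View pics/c.png

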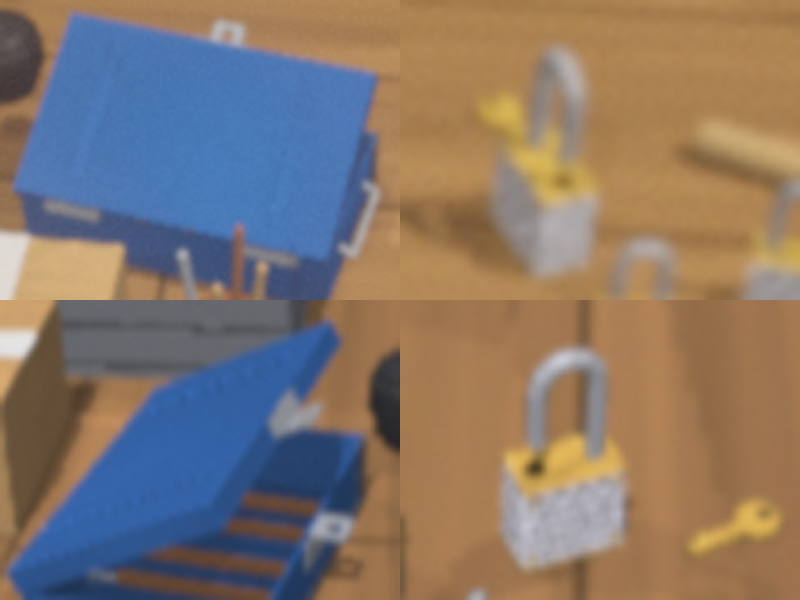

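The crops show the padlock's empty toe hole at scene-crop (563,180) and side-crop (535,467), so the toe is on its +x (far) side. The box's own lug hole is visible at side-crop (335,527), and the lid corners are clear. I'll compute positions from these.

```bash
python3 - <<'E'
from h import *
import pickle
np.set_printoptions(precision=1,suppress=True)
I=pickle.load(open("i0.pkl","rb"));S,D=I["scene"],I["side"]
sb=lambda x,y:(185+x*.3-.35,175+y*.3-.35)
sp=lambda x,y:(335+(x-400)*.15-.4,168+y*.15-.4)
db=lambda x,y:(180+x*.22-.4,150+(y-300)*.22-.4)
dp=lambda x,y:(250+(x-400)*.18-.4,240+(y-300)*.18-.4)
print("hole side",onz(D,*db(335,527),58))
a=onz(S,*sb(15,190),78);b=onz(S,*sb(330,258),78);print("hinge",a,b,b-a,np.arctan2(b[0]-a[0],-(b[1]-a[1])))
print("front far corner",tri(ray(S,*sb(75,13)),ray(D,*db(337,328))))
f=tri(ray(S,*sb(75,13)),ray(D,*db(337,328)))[0]
b2=onz(S,*sb(375,73),f[2]);print("near front",b2,b2-f)
print("handle n/a; bow centre", tri(ray(S,*sp(556,57)),ray(D,*dp(572,358))))
# toe hole & heel base z=50
print("toehole",onz(S,*sp(563,180),50),onz(D,*dp(535,467),50))
print("heel base",onz(D,*dp(594,453),50))
print("body top corners side",[onz(D,*dp(*p),50) for p in((505,455),(535,493),(623,470),(583,437))])
print("body top scene",[onz(S,*sp(*p),50) for p in((540,203),(597,190))])
E
```

```text
hole side [529.2 -11.5  58. ]
hinge [ 702.8 -181.1   78. ] [752.5  96.2  78. ] [ 49.6 277.3   0. ] 2.9644719096257726
front far corner (array([ 539.7, -155.7,  148.5]), np.float64(5.117593978234377))
near front [597.4 121.7 148.5] [ 57.7 277.4   0. ]
handle n/a; bow centre (array([436.3, 304.7, 110.7]), np.float64(1.6211622100958194))
toehole [455.2 314.9  50. ] [450.9 310.2  50. ]
heel base [423.6 299.   50. ]
body top corners side [array([465.2, 303.1,  50. ]), array([450.5, 327.1,  50. ]), array([410.1, 309.5,  50. ]), array([428.8, 288.4,  50. ])]
body top scene [array([473.1, 303.5,  50. ]), array([460.8, 330.7,  50. ])]
```

Call:
{"fn": "carry_out", "kwargs": {"motion": [[0,0,0,47,37,0,-1],[0,0,0,94,75,0,-1],[0,0,0,141,112,0,-1],[0,0,0,188,150,0,-1],[0,0,0,235,187,0,-1]]}}

```text
clock: 0.78
position: [366.4, 334.6, 205.8]
ee_rot: [0.986, -0.166, -0.0, 0.0]
contact_force: [0.8, -0.6, 0.3]
gripper_width: 0.2
grasp_force: 0.0
```

Call:
{"fn": "carry_out", "kwargs": {"motion": [[0,0,0,47,37,0,-1],[0,0,0,94,75,0,-1],[0,0,0,141,112,0,-1],[0,0,0,188,150,0,-1],[0,0,0,235,187,0,-1]]}}

```text
clock: 1.4
position: [527.0, 80.8, 205.8]
ee_rot: [0.986, -0.167, 0.0, -0.0]
contact_force: [1.0, 0.6, 0.0]
gripper_width: -0.2
grasp_force: 0.0
```

Call:
{"fn": "carry_out", "kwargs": {"motion": [[0,0,0,46,37,8,-1],[0,0,0,92,74,16,-1],[0,0,0,92,74,16,-1]]}}

```text
clock: 1.78
position: [589.5, -20.9, 187.8]
ee_rot: [0.986, -0.169, -0.001, 0.001]
contact_force: [0.6, 0.6, -0.1]
gripper_width: 0.0
grasp_force: 0.0
```

Call:
{"fn": "carry_out", "kwargs": {"motion": [[0,0,0,0,0,25,-1],[0,0,0,0,0,40,-1],[0,0,0,0,0,52,-1],[0,0,0,0,0,64,-1],[0,0,0,0,0,76,-1]]}}

```text
clock: 2.4
position: [589.6, -17.2, 114.3]
ee_rot: [0.986, -0.166, 0.001, -0.0]
contact_force: [-1.3, -0.1, 3.5]
gripper_width: -0.1
grasp_force: 1.6
```

Call:
{"fn": "carry_out", "kwargs": {"motion": [[0,0,0,0,0,8,-1],[0,0,0,0,0,14,-1],[0,0,0,0,0,18,-1],[0,0,0,0,0,20,-1]]}}

```text
clock: 2.9
position: [588.8, -17.6, 93.7]
ee_rot: [0.986, -0.167, -0.0, 0.0]
contact_force: [-0.9, 0.3, 2.8]
gripper_width: -0.3
grasp_force: 1.4
```

Call:
{"fn": "carry_out", "kwargs": {"motion": [[0,0,0,0,0,1,-1],[0,0,0,0,0,2,-1],[0,0,0,0,0,3,-1]]}}

```text
clock: 3.28
position: [589.0, -17.5, 90.9]
ee_rot: [0.986, -0.167, 0.0, -0.0]
contact_force: [-0.9, -0.3, 3.9]
gripper_width: -0.2
grasp_force: 1.4
```

Call:
{"fn": "carry_out", "kwargs": {"motion": [[0,0,0,0,0,1,-1],[0,0,0,0,0,2,-1]]}}

```text
clock: 3.52
position: [588.9, -17.5, 88.8]
ee_rot: [0.986, -0.167, -0.0, -0.0]
contact_force: [-1.3, -0.1, 3.0]
gripper_width: 0.1
grasp_force: 1.4
```

Call:
{"fn": "carry_out", "kwargs": {"motion": [[0,0,0,0,0,1,-1],[0,0,0,0,0,2,-1],[0,0,0,0,0,3,-1]]}}

```text
clock: 3.9
position: [588.9, -17.5, 85.7]
ee_rot: [0.986, -0.167, -0.0, 0.0]
contact_force: [-0.6, 0.3, 4.1]
gripper_width: 0.2
grasp_force: 1.4
```

Tip is well under 78 mm by the stated offset; I'll check with the cameras before going on.

```bash
python3 - <<'E'
from h import *
S,D,W=[get_image(n)["color"] for n in("scene","side","wrist")]
def c(im,x,y,w,h):return cv2.resize(im[y:y+h,x:x+w],(400,300),interpolation=cv2.INTER_CUBIC)
cv2.imwrite("pics/d.png",np.vstack([np.hstack([c(S,185,150,140,105),c(D,180,130,112,84)]),np.hstack([c(W,0,0,512,384),c(D,0,0,512,384)])]))
E
```

```text
(no output)
```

View pics/d.png

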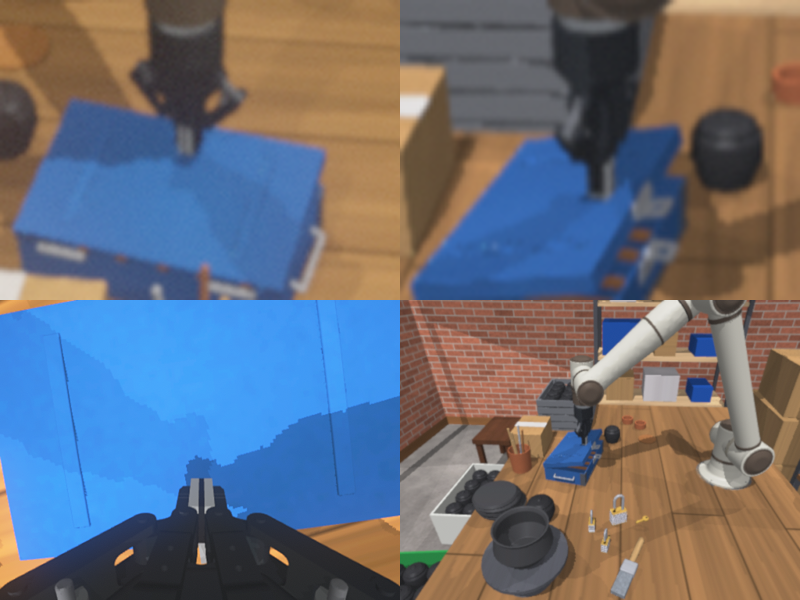

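The lid's lug (655,205 in the top-right crop) is still clearly above the box lug (655,260), and the fingertip touches the lid at (600,195). I'll keep pressing by feel, checking the geometry by projection.

```bash
python3 - <<'E'
from h import *
np.set_printoptions(precision=1,suppress=True)
S,D=get_image("scene"),get_image("side")
s=read_state();print(s["position"],R.from_quat(s["ee_rot"]).as_matrix()[:,2],s["contact_force"])
p=s["position"]
for dz in(0,-14):
  q=p+[0,0,dz];a=proj(S,q)[0];b=proj(D,q)[0]
  print(dz,(a-[185,150])*400/140,(b-[180,130])/.28+[400,0])
u=lambda x,y:(180+(x-400)*.28,130+y*.28)
print("upper lug z for x~524:",[onz(D,*u(655,207),z) for z in(58,70,80,90,100)])
print("lower lug",onz(D,*u(655,262),58))
E
```

```text
[588.9 -17.5  85.6] [-0.  0. -1.] [-0.6  0.2  2.6]
0 [186.7 163.2] [598.3 217.6]
-14 [187.  172.9] [598.8 230.4]
upper lug z for x~524: [array([541.8, -87.4,  58. ]), array([540., -67.,  70.]), array([538.6, -50.1,  80. ]), array([537.1, -33.1,  90. ]), array([535.6, -16.2, 100. ])]
lower lug [533.6  12.4  58. ]
```

```bash
python3 - <<'E'
from h import *
import pickle
np.set_printoptions(precision=1,suppress=True)
I=pickle.load(open("i0.pkl","rb"))
P=np.array([205.2,590,205.4]); r=R.from_quat([.986,-.1667,0,0])
for o in(0,-14,1):
  q=[r.apply([0,y,14-13 if o==1 else -o])+P for y in(-50,0,50)]
  print(o,[(proj(I[n],q)*1.5625).tolist() for n in("scene","side")])
W=get_image("wrist");p=np.array([588.9,-17.5,85.6])
print("wrist tip",proj(W,[p,p-[0,0,14]])*[400/512,300/384]+[0,300],W["position"])
cv2.imwrite("pics/e.png",W["color"])
E
```

```text
0 [[[723.7459894950131, 185.30489875062887], [698.8087566013307, 179.9994370262324], [674.4515793713429, 174.80129088170415]], [[655.0936693652083, 547.5018721796314], [656.639970834249, 508.38117585365944], [658.0423660776926, 474.2243191824791]]]
-14 [[[721.9890923366112, 191.0067638489436], [697.2126093683692, 185.66724123979807], [673.0090807277545, 180.43573069914785]], [[651.9338256591507, 556.4243449516974], [653.6585143684354, 517.1551614045243], [655.2188472273084, 482.81997839496916]]]
1 [[[723.6197732218552, 185.7143645484867], [698.694095920799, 180.40643273549287], [674.3479624283749, 175.20586768881995]], [[654.8651961215136, 548.1465501194149], [656.4245492029911, 509.0146837376862], [657.8384841157647, 474.844572544553]]]
wrist tip [[201.5 473. ]
 [201.5 466.2]] [656.9 -41.  253.1]
```

View pics/e.png

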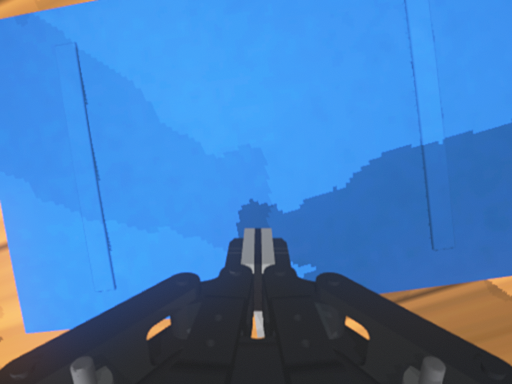

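The wrist view shows the closed fingertips ending at (257,228), while the stated tip would project to row ~212. The real tips appear shorter than assumed, so I'll triangulate them.

```bash
python3 - <<'E'
from h import *
np.set_printoptions(precision=1,suppress=True)
S,D,W=get_image("scene"),get_image("side"),get_image("wrist")
s=(185+185*.35,150+157*.35);d=(180+200*.28,130+197*.28)
print(tri(ray(S,*s),ray(D,*d)),tri(ray(W,257,228),ray(D,*d)),tri(ray(W,257,228),ray(S,*s)))
for z in(72,85,95,105,115):print(onz(W,257,228,z),onz(S,*s,z),onz(D,*d,z))
import pickle
I=pickle.load(open("i0.pkl","rb"));print([tri(ray(I["scene"],u/1.5625,165/1.5625),ray(I["side"],670/1.5625,v/1.5625)) for u,v in((683,490),(735,517))])
cv2.imwrite("pics/f.png",np.hstack([cv2.resize(S["color"][160:235,195:295],(400,300),interpolation=2),cv2.resize(D["color"][150:210,190:270],(400,300),interpolation=2)]))
print(read_state()["joints"])
E
```

```text
(array([590.1, -20.8, 101.3]), np.float64(9.72098807726191)) (array([590. , -19.5, 105. ]), np.float64(6.722566180848571)) (array([590.2, -18.1,  96.2]), np.float64(1.8202208847715875))
[579.3 -13.6  72. ] [564.5 -22.8  72. ] [595.  -79.2  72. ]
[584.9 -15.5  85. ] [578.7 -20.6  85. ] [592.  -56.9  85. ]
[589.2 -17.   95. ] [589.5 -19.   95. ] [589.6 -39.7  95. ]
[593.4 -18.6 105. ] [600.4 -17.4 105. ] [587.3 -22.5 105. ]
[597.7 -20.1 115. ] [611.2 -15.7 115. ] [584.9  -5.3 115. ]
[(array([179.8, 563.1, 215.3]), np.float64(18.544766861476806)), (array([223.2, 644.8, 257.6]), np.float64(4.3809796110560235))]
[ 0.2  0.4 -0.2 -0.  -0.9  1. ]
```

View pics/f.png

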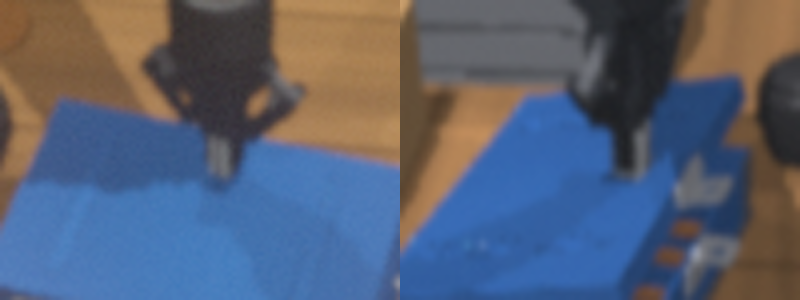

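Triangulated tip height is ~97 mm while the TCP reads 86 mm, so the true tip is ~11 mm above the reported TCP. I'll keep pressing until the force rises.

Call:
{"fn": "carry_out", "kwargs": {"motion": [[0,0,0,0,0,3,-1],[0,0,0,0,0,6,-1],[0,0,0,0,0,9,-1],[0,0,0,0,0,11,-1],[0,0,0,0,0,12,-1]]}}

```text
clock: 4.97
position: [588.7, -17.5, 73.6]
ee_rot: [0.986, -0.167, -0.0, 0.0]
contact_force: [-2.1, 1.1, 3.2]
gripper_width: 0.1
grasp_force: 1.4
```

Call:
{"fn": "carry_out", "kwargs": {"motion": [[0,0,0,0,0,1,-1],[0,0,0,0,0,2,-1],[0,0,0,0,0,3,-1]]}}

```text
clock: 5.35
position: [588.9, -17.5, 70.8]
ee_rot: [0.986, -0.167, -0.0, 0.0]
contact_force: [-2.0, -0.2, 2.6]
gripper_width: 0.1
grasp_force: 1.4
```

Call:
{"fn": "carry_out", "kwargs": {"motion": [[0,0,0,0,0,1,-1],[0,0,0,0,0,2,-1],[0,0,0,0,0,3,-1]]}}

```text
clock: 5.72
position: [588.9, -17.5, 67.7]
ee_rot: [0.986, -0.167, -0.0, 0.0]
contact_force: [-1.7, -0.3, 3.7]
gripper_width: 0.1
grasp_force: 1.4
```

Call:
{"fn": "carry_out", "kwargs": {"motion": [[0,0,0,0,0,1,-1],[0,0,0,0,0,2,-1]]}}

```text
clock: 5.98
position: [588.9, -17.5, 65.7]
ee_rot: [0.986, -0.167, -0.0, 0.0]
contact_force: [-1.0, -0.2, 3.7]
gripper_width: 0.0
grasp_force: 1.4
```

Call:
{"fn": "carry_out", "kwargs": {"motion": [[0,0,0,0,0,1,-1],[0,0,0,0,0,2,-1]]}}

```text
clock: 6.22
position: [588.9, -17.5, 63.7]
ee_rot: [0.986, -0.167, -0.0, 0.0]
contact_force: [-3.2, 0.6, 3.2]
gripper_width: 0.1
grasp_force: 1.4
```

Call:
{"fn": "carry_out", "kwargs": {"motion": [[0,0,0,0,0,1,-1],[0,0,0,0,0,2,-1]]}}

```text
clock: 6.48
position: [588.9, -17.5, 61.7]
ee_rot: [0.986, -0.167, -0.0, 0.0]
contact_force: [-2.0, 0.4, 3.2]
gripper_width: -0.3
grasp_force: 1.4
```

Call:
{"fn": "carry_out", "kwargs": {"motion": [[0,0,0,0,0,1,-1],[0,0,0,0,0,2,-1]]}}

```text
clock: 6.72
position: [588.9, -17.5, 59.7]
ee_rot: [0.986, -0.167, -0.0, 0.0]
contact_force: [-1.9, 0.6, 2.6]
gripper_width: 0.2
grasp_force: 1.4
```

```bash
python3 - <<'E'
from h import *
S,D,W=get_image("scene"),get_image("side"),get_image("wrist")
print(read_state()["contact_force"],read_state()["position"])
cv2.imwrite("pics/g.png",np.hstack([cv2.resize(S["color"][160:235,195:295],(400,300),interpolation=2),cv2.resize(D["color"][150:210,190:270],(400,300),interpolation=2)]))
E
```

```text
[-0.10337629 -0.21718109  1.30047909] [589.15433323 -17.50704318  59.63580563]
```

View pics/g.png

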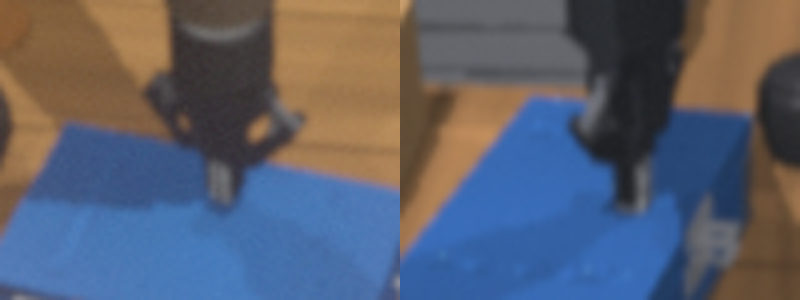

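The lid is now nearly level and its lug lies almost on the box lug at (715,240). I'll finish in 1 mm steps.

Call:
{"fn": "carry_out", "kwargs": {"motion": [[0,0,0,0,0,1,-1],[0,0,0,0,0,1,-1]]}}

```text
clock: 7.12
position: [589.1, -17.5, 58.8]
ee_rot: [0.986, -0.167, 0.0, -0.0]
contact_force: [-1.0, -0.2, 2.0]
gripper_width: 0.1
grasp_force: 0.9
```

Call:
{"fn": "carry_out", "kwargs": {"motion": [[0,0,0,0,0,1,-1],[0,0,0,0,0,1,-1]]}}

```text
clock: 7.38
position: [588.9, -17.4, 57.7]
ee_rot: [0.986, -0.167, -0.0, -0.0]
contact_force: [-1.6, 0.6, 2.1]
gripper_width: 0.0
grasp_force: 1.1
```

Call:
{"fn": "carry_out", "kwargs": {"motion": [[0,0,0,0,0,1,-1],[0,0,0,0,0,1,-1]]}}

```text
clock: 7.62
position: [588.9, -17.5, 56.7]
ee_rot: [0.986, -0.167, 0.0, -0.0]
contact_force: [-1.7, 0.5, 2.0]
gripper_width: -0.1
grasp_force: 0.7
```

Call:
{"fn": "carry_out", "kwargs": {"motion": [[0,0,0,0,0,1,-1],[0,0,0,0,0,2,-1]]}}

```text
clock: 7.88
position: [588.8, -17.5, 54.7]
ee_rot: [0.986, -0.167, -0.0, 0.0]
contact_force: [-2.3, 0.4, 2.8]
gripper_width: 0.2
grasp_force: 1.4
```

Call:
{"fn": "carry_out", "kwargs": {"motion": [[0,0,0,0,0,1,-1],[0,0,0,0,0,2,-1]]}}

```text
clock: 8.12
position: [588.8, -17.6, 52.7]
ee_rot: [0.986, -0.167, -0.0, 0.0]
contact_force: [-2.3, 0.5, 2.8]
gripper_width: -0.0
grasp_force: 1.5
```

Call:
{"fn": "carry_out", "kwargs": {"motion": [[0,0,0,0,0,1,-1],[0,0,0,0,0,2,-1]]}}

```text
clock: 8.38
position: [588.8, -17.5, 52.5]
ee_rot: [0.986, -0.166, -0.0, 0.0]
contact_force: [-6.3, 2.7, 15.1]
gripper_width: -0.2
grasp_force: 7.8
```

Shut: force jumped to 15 N at TCP z 52.5. So with the lid top at 78 mm, the closed tips sit 25.5 mm above the reported TCP height, and I'll use that empirically. Now up and over to the padlock, turning to its yaw.

Call:
{"fn": "carry_out", "kwargs": {"motion": [[0,0,0,0,0,-50,-1],[0,0,0,0,0,-100,-1],[0,0,0,-42,-42,-100,0],[0,0,0,-84,-85,-100,1],[0,0,0,-125,-127,-100,1]]}}

```text
clock: 9.0
position: [512.5, 145.1, 150.8]
ee_rot: [0.986, -0.167, 0.001, -0.001]
contact_force: [1.1, 0.7, -0.2]
gripper_width: 54.3
grasp_force: 0.0
```

Call:
{"fn": "carry_out", "kwargs": {"motion": [[0,0,-0.15,-42,-42,0,1],[0,0,-0.3,-84,-85,0,1],[0,0,-0.45,-125,-127,0,1],[0,0,-0.6,-125,-127,0,1],[0,0,-0.745,-125,-127,0,1]]}}

```text
clock: 9.62
position: [436.1, 305.9, 150.5]
ee_rot: [0.978, 0.207, 0.0, -0.0]
contact_force: [-1.0, -0.1, 0.2]
gripper_width: 85.2
grasp_force: 0.0
```

```bash
python3 - <<'E'
from h import *
import pickle
np.set_printoptions(precision=2,suppress=True)
I={n:get_image(n) for n in("scene","side","wrist")};pickle.dump(I,open("i1.pkl","wb"))
s=read_state();print(s["position"],R.from_quat(s["ee_rot"]).as_matrix()[:,0],I["wrist"]["position"],R.from_quat(I["wrist"]["orientation"]).as_matrix()[:,2])
S,D,W=[I[n]["color"] for n in("scene","side","wrist")]
c=lambda im,x,y,w,h,o:cv2.resize(im[y:y+h,x:x+w],o,interpolation=2)
cv2.imwrite("pics/h.png",np.hstack([cv2.resize(W,(480,360)),np.vstack([c(S,335,150,80,60,(320,240)),c(D,180,140,80,30,(320,120))])]))
E
```

```text
[436.5  304.86 150.56] [0.92 0.4  0.  ] [502.26 335.46 318.04] [-0.26 -0.12 -0.96]
```

View pics/h.png

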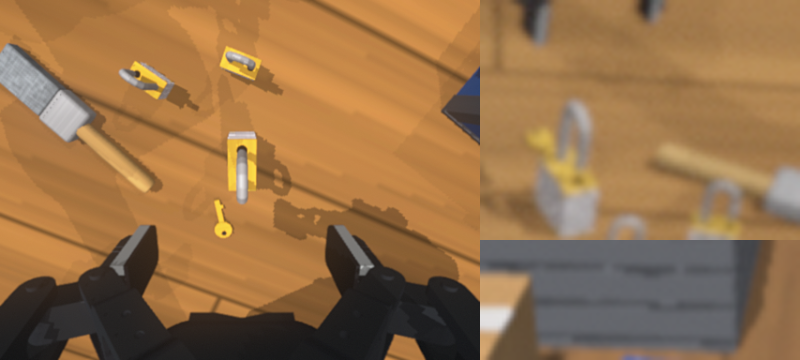

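The wrist view (at 480x360) shows the padlock lined up with the tool: bow from (243,150) to (243,200), toe hole at (243,150), and the fingertips at (140,245) and (345,245). I'll compute the offset.

```bash
python3 - <<'E'
from h import *
import pickle
np.set_printoptions(precision=1,suppress=True)
I=pickle.load(open("i1.pkl","rb"));W,S,D=I["wrist"],I["scene"],I["side"]
k=512/480
hsv=cv2.cvtColor(W["color"],cv2.COLOR_BGR2HSV)
print("brass body corners wrist",[onz(W,x*k,y*k,50) for x,y in((229,140),(256,140),(229,190),(256,190))])
print("toe hole",onz(W,243*k,151*k,50))
print("bow top mid / bar end",onz(W,243*k,172*k,107),onz(W,243*k,200*k,107))
Dk=pickle.load(open("i0.pkl","rb"))["side"]
dp=lambda x,y:(250+(x-400)*.18-.4,240+(y-300)*.18-.4)
print("key ring side/wrist",onz(Dk,*dp(763,517),3),onz(W,223*k,230*k,3))
T=np.array([436.5,304.9,150.5]);r=R.from_quat([.978,.207,0,0])
for z in(107,):
  print("axis at bow proj",proj(W,[[436.5,304.9,z]])/k)
for zz in(150+38,150):
  print(zz,proj(W,[np.r_[(T+r.apply([0,y,0]))[:2],zz] for y in(-43,43)])/k)
E
```

```text
brass body corners wrist [array([455.3, 327.7,  50. ]), array([465.5, 304.5,  50. ]), array([409.4, 308.4,  50. ]), array([420.1, 283.9,  50. ])]
toe hole [451.  311.5  50. ]
bow top mid / bar end [446.9 310.  107. ] [425.9 300.8 107. ]
key ring side/wrist [340.3 287.2   3. ] [342.7 290.3   3. ]
axis at bow proj [[243.7 186.3]]
188 [[160.2 238.6]
 [329.5 237.7]]
150 [[176.3 208.8]
 [312.  208. ]]
```

Call:
{"fn": "carry_out", "kwargs": {"motion": [[0,0,0,0.5,0,40,1],[0,0,0,0.5,0,70,1],[0,0,0,0.5,0,82,1],[0,0,0,0.5,0,82,1]]}}

```text
clock: 10.28
position: [436.9, 304.6, 68.5]
ee_rot: [0.979, 0.203, -0.0, 0.0]
contact_force: [0.9, -0.5, -0.2]
gripper_width: 85.2
grasp_force: 0.0
```

Call:
{"fn": "carry_out", "kwargs": {"motion": [[0,0,0,0,0,0,-1],[0,0,0,0,0,0,-1],[0,0,0,0,0,0,-1],[0,0,0,0,0,0,-1]]}}

```text
clock: 10.78
position: [436.8, 304.9, 69.2]
ee_rot: [0.979, 0.204, 0.0, -0.0]
contact_force: [0.0, -0.6, -0.0]
gripper_width: 12.0
grasp_force: 0.0
```

Call:
{"fn": "carry_out", "kwargs": {"motion": [[0,0,0,0,0,0,-1],[0,0,0,0,0,0,-1],[0,0,0,0,0,0,-1]]}}

```text
clock: 11.15
position: [436.9, 304.9, 69.2]
ee_rot: [0.979, 0.204, 0.0, -0.0]
contact_force: [-1.6, -0.6, 3.8]
gripper_width: 6.8
grasp_force: 58.6
```

Width 6.8 on a 9 mm bar is suspicious, so I'll look at the grip and the lid together.

```bash
python3 - <<'E'
from h import *
import pickle
np.set_printoptions(precision=2,suppress=True)
I={n:get_image(n) for n in("scene","side","wrist")};pickle.dump(I,open("i2.pkl","wb"))
S,D,W=[I[n]["color"] for n in("scene","side","wrist")]
c=lambda im,x,y,w,h:cv2.resize(im[y:y+h,x:x+w],(400,300),interpolation=2)
cv2.imwrite("pics/i.png",np.vstack([np.hstack([c(S,335,160,64,48),c(D,240,215,80,60+0)]),np.hstack([c(W,156,130,200,150),c(D,180,150,88,66)])]))
print(read_state())
E
```

```text
{'clock': 11.3, 'joints': array([ 0.91,  0.37, -0.4 ,  0.  , -0.8 ,  1.07]), 'joint_vel': array([0., 0., 0., 0., 0., 0.]), 'joint_efforts': array([ -0.4 , -32.38,  13.74,   3.  ,   0.18,  -0.05]), 'position': array([436.85, 304.92,  69.03]), 'ee_rot': array([ 0.98,  0.2 ,  0.  , -0.  ]), 'contact_force': array([-1.06,  0.88,  4.25]), 'wrist_torque': array([0.03, 0.27, 0.06]), 'grasp_force': 58.6153642546617, 'gripper_width': 7.366981321863836}
```

View pics/i.png

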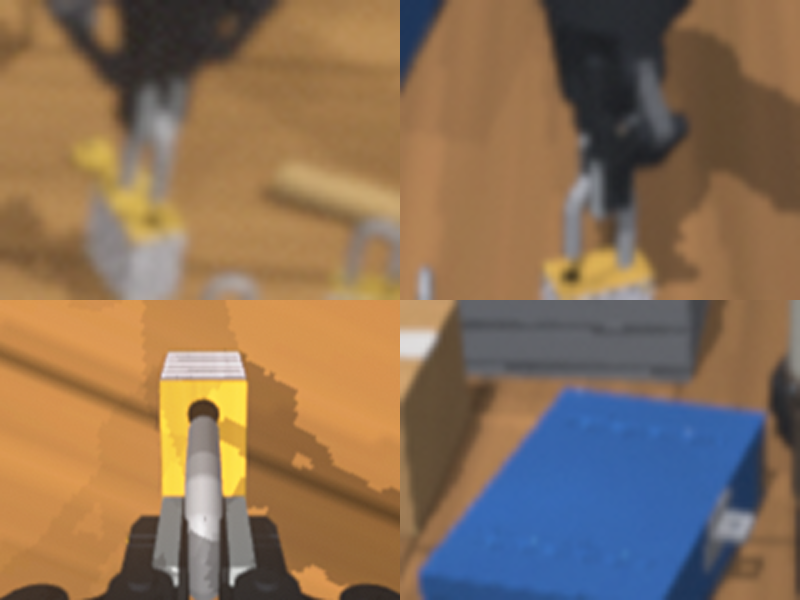

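The lid is fully shut and the lugs lie together. The fingers straddle the bow, with tips at side-crop (600,217) and the body top at about (600,255). I'll work out the actual tip height.

```bash
python3 - <<'E'
from h import *
import pickle
np.set_printoptions(precision=0,suppress=True)
I=pickle.load(open("i2.pkl","rb"));D,S=I["side"],I["scene"]
a=np.array([.92,.4]);n=np.array([-.4,.92]);c=np.array([436.9,304.9])
f=lambda p:(proj(D,p)-[240,215])*5+[400,0]
g=lambda p:(proj(S,p)-[335,160])*400/64
for z in(70,80,90,100,111):print(z,"side: nearface -11,0,+11",f([np.r_[c+n*10+a*t,z] for t in(-11,0,11)]).tolist(),"scene",g([np.r_[c+a*11,z]]))
print("toe,heel leg at z70",f([np.r_[c+15*a,70],np.r_[c-15*a,70]]))
E
```

```text
70 side: nearface -11,0,+11 [[625.6459588758293, 245.92355557451128], [605.6929633207935, 250.97080257222103], [585.5982937702518, 256.0566732227994]] scene [[143. 175.]]
80 side: nearface -11,0,+11 [[626.4154492957653, 231.04957081353632], [606.353832066996, 236.0712960721068], [586.1490365340472, 241.131567344205]] scene [[146. 160.]]
90 side: nearface -11,0,+11 [[627.1939971864858, 216.0106716729743], [607.0224954950675, 221.006059122804], [586.7062855622137, 226.03990640500342]] scene [[148. 145.]]
100 side: nearface -11,0,+11 [[627.9817722304489, 200.80392980765268], [607.6990999327425, 205.772140039698], [587.2701632049907, 210.77871503020134]] scene [[151. 130.]]
111 side: nearface -11,0,+11 [[628.8591900950062, 183.87907028382443], [608.4527160230493, 188.81638722020867], [587.8982346254647, 193.79195362531107]] scene [[153. 113.]]
toe,heel leg at z70 [[571. 245.]
 [625. 231.]]
```

Call:
{"fn": "carry_out", "kwargs": {"motion": [[0,0,0,0,0,-8,-1],[0,0,0,0,0,-24,-1],[0,0,0,0,0,-40,-1],[0,0,0,0,0,-40,-1]]}}

```text
clock: 11.8
position: [436.8, 304.9, 109.0]
ee_rot: [0.979, 0.203, 0.0, -0.001]
contact_force: [-1.0, -0.2, -4.5]
gripper_width: 6.8
grasp_force: 59.1
```

Call:
{"fn": "carry_out", "kwargs": {"motion": [[0,0,0.1,-10,28,0,-1],[0,0,0.23,-31,85,0,-1],[0,0,0.36,-52,142,0,-1],[0,0,0.48,-73,199,0,-1],[0,0,0.6,-90,245,0,-1]]}}

```text
clock: 12.42
position: [450.3, 41.7, 107.6]
ee_rot: [0.995, -0.097, -0.001, 0.0]
contact_force: [1.0, 0.7, -4.6]
gripper_width: 7.1
grasp_force: 58.9
```

```bash
python3 - <<'E'
from h import *
import pickle
np.set_printoptions(precision=1,suppress=True)
I={n:get_image(n) for n in("scene","side","wrist")};pickle.dump(I,open("i3.pkl","wb"))
s=read_state();print(s["position"],R.from_quat(s["ee_rot"]).as_euler("zyx"),s["contact_force"],s["gripper_width"])
for n,xr in(("scene",(150,330)),("side",(170,275)),("wrist",(0,512))):
    h=cv2.cvtColor(I[n]["color"],cv2.COLOR_BGR2HSV);m=cv2.inRange(h,(100,120,60),(125,255,255));m[:, :xr[0]]=0;m[:,xr[1]:]=0
    if n!="wrist": m[:140]=0
    C=max(cv2.findContours(m,0,1)[0],key=cv2.contourArea)
    for e in(.01,.02):print(n,e,cv2.approxPolyDP(C,e*cv2.arcLength(C,True),True)[:,0].tolist())
    if n=="scene":
        m2=cv2.inRange(h,(100,120,135),(125,255,255));m2[:,:150]=0;m2[:,330:]=0;C=max(cv2.findContours(m2,0,1)[0],key=cv2.contourArea);print("top",cv2.approxPolyDP(C,.015*cv2.arcLength(C,True),True)[:,0].tolist())
E
```

```text
[450.4  41.7 107.5] [ 0.2 -0.   3.1] [ 0.2  1.2 -4.2] 7.149194575660627
scene 0.01 [[192, 227], [228, 236], [232, 248], [241, 247], [248, 257], [256, 240], [261, 246], [283, 251], [296, 211], [212, 193]]
scene 0.02 [[192, 227], [228, 236], [248, 257], [256, 240], [283, 251], [296, 211], [212, 193]]
top [[192, 227], [284, 250], [296, 211], [212, 193]]
side 0.01 [[216, 170], [185, 209], [187, 227], [230, 235], [229, 223], [238, 221], [239, 229], [252, 204], [247, 210], [246, 199], [252, 190], [257, 194], [259, 176]]
side 0.02 [[216, 170], [185, 209], [187, 227], [230, 235], [229, 223], [241, 226], [259, 176]]
wrist 0.01 [[71, 0], [77, 42], [511, 48], [511, 0]]
wrist 0.02 [[71, 0], [90, 46], [511, 48], [511, 0]]
```

```bash
python3 - <<'E'
from h import *
import pickle
np.set_printoptions(precision=3,suppress=True)
I=pickle.load(open("i3.pkl","rb"));S,D,W=I["scene"],I["side"],I["wrist"]
p=[onz(S,*q,78)[:2] for q in((212,193),(296,211))];d=p[1]-p[0]
print("scene front edge",p,np.linalg.norm(d),"yaw",-np.arctan2(d[0],d[1]))
# front edge line in wrist: bottom boundary of blue, fit
h=cv2.cvtColor(W["color"],cv2.COLOR_BGR2HSV);m=cv2.inRange(h,(100,120,60),(125,255,255))
pts=np.array([onz(W,x,np.flatnonzero(m[:,x]).max()+.5,78)[:2] for x in range(90,511,10) if m[:,x].any()])
vx,vy,x0,y0=cv2.fitLine(pts.astype(np.float32),cv2.DIST_HUBER,0,.01,.01).ravel();print("wrist edge",x0,y0,"yaw",np.arctan2(-vx*np.sign(vy),abs(vy)), pts[[0,-1]])
# left edge of lid in wrist(71,0)-(77,42)
print("corner",onz(W,77,43,78)[:2])
# grey lug in wrist
g=cv2.inRange(h,(0,0,110),(180,60,255));n,_,st,ce=cv2.connectedComponentsWithStats(g)
for i in range(1,n):
    if st[i,4]>60:print(st[i],ce[i],onz(W,*ce[i],61)[:2])
cv2.imwrite("pics/j.png",W["color"])
E
```

```text
scene front edge [array([ 528.175, -147.14 ]), array([583.231, 120.24 ])] 272.98902773110433 yaw -0.2030710500792899
wrist edge 537.6774 -15.331892 yaw -0.19019626 [[ 566.869  118.257]
 [ 517.396 -129.353]]
corner [570.378 125.293]
[ 270   42   86   45 1984] [309.194  61.075] [533.687 -11.048]
[194  54  57   4 126] [220.921  56.008] [547.882  44.49 ]
[236 155  42  14 496] [256.581 161.712] [474.882  35.639]
[ 233  188   34   93 1822] [253.244 236.945] [417.712  49.736]
[269 229  14  44 414] [274.85  248.365] [404.81   35.251]
```

```bash
cat > lug.py <<'E'
from h import *
np.set_printoptions(precision=3,suppress=True)
def lug(W):
    h=cv2.cvtColor(W["color"],cv2.COLOR_BGR2HSV);g=cv2.inRange(h,(0,0,110),(180,60,255))
    C,H=cv2.findContours(g,cv2.RETR_CCOMP,cv2.CHAIN_APPROX_NONE)
    for c,hh in zip(C,H[0]):
        if hh[3]>=0 and cv2.contourArea(c)>15:
            (x,y),ax,a=cv2.fitEllipse(c);print("hole",x,y,ax,onz(W,x,y,61)[:2],onz(W,x,y,58)[:2],"parent",cv2.boundingRect(C[hh[3]]))
    k=max([c for c,hh in zip(C,H[0]) if hh[3]<0 and cv2.boundingRect(c)[1]<120],key=cv2.contourArea)
    q=cv2.approxPolyDP(k,.03*cv2.arcLength(k,True),True)[:,0];print("lug quad",[(v.tolist(),onz(W,*v,61)[:2]) for v in q])
E
python3 - <<'E'
from lug import *
import pickle
lug(pickle.load(open("i3.pkl","rb"))["wrist"])
E
```

```text
hole 307.958984375 67.37222290039062 (17.955142974853516, 19.07798194885254) [530.022  -9.669] [530.152 -10.175] parent (270, 42, 86, 45)
lug quad [([270, 49], array([545.777,  12.599])), ([288, 48], array([544.122,   1.137])), ([287, 86], array([521.192,   5.765])), ([329, 86], array([515.811, -21.639])), ([330, 48], array([538.948, -25.433])), ([355, 43], array([538.881, -41.675]))]
```

View pics/j.png

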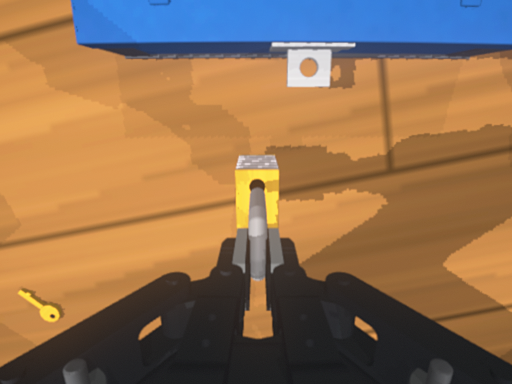

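The wrist view shows the lug hole at (308,67) and the padlock hanging upright with its toe hole at (257,186), both clear.

```bash
python3 - <<'E'
from lug import *
import pickle
W=pickle.load(open("i3.pkl","rb"))["wrist"]
r=R.from_quat(W["orientation"]);s=read_state();T=s["position"];q=R.from_quat(s["ee_rot"]);yaw=np.arctan2(*q.as_matrix()[[1,0],0]);print(T,"yaw",yaw)
u=np.array([np.cos(yaw),np.sin(yaw)])
h=cv2.cvtColor(W["color"],cv2.COLOR_BGR2HSV)
d=cv2.inRange(h,(0,0,0),(180,255,90));d[:170]=0;d[200:]=0;d[:,:240]=0;d[:,275:]=0
M=cv2.moments(d,True);x,y=M["m10"]/M["m00"],M["m01"]/M["m00"];print("toehole px",x,y,M["m00"])
t=onz(W,x,y,88.5)[:2];print("toe hole world",t,"expected",T[:2]+15*u)
# brass top far corners (x from mask) 
b=cv2.inRange(h,(20,150,150),(32,255,255));b[:160]=0;b[240:]=0;b[:,:225]=0;b[:,290:]=0
xs=np.flatnonzero(b[178]);ys=np.flatnonzero(b[:,242]);print(xs.min(),xs.max(),ys.min())
L=onz(W,xs.min(),178,88.5)[:2];Rr=onz(W,xs.max()+1,178,88.5)[:2];f=onz(W,257,ys.min(),88.5)[:2]
print("width",np.linalg.norm(L-Rr),"mid",(L+Rr)/2,"front edge dist along x from TCP",(f-T[:2])@u, "lateral",((L+Rr)/2-T[:2])@[-u[1],u[0]])
H=np.array([530.1,-10.]);print("to go for TCP if 15:",H-15*np.array([np.cos(-.194),np.sin(-.194)]))
E
```

```text
[450.394  41.679 107.498] yaw -0.1947914781078483
toehole px 256.7710843373494 184.02409638554218 83.0
toe hole world [466.671  37.156] expected [465.111  38.775]
236 278 170
width 27.008032835981016 mid [470.451  35.928] front edge dist along x from TCP 25.959163503177695 lateral -1.7595674408821227
to go for TCP if 15: [515.381  -7.108]
```

Call:
{"fn": "carry_out", "kwargs": {"motion": [[0,0,0,9,17,8,-1],[0,0,0,18,33.5,20,-1],[0,0,0,18,33.5,30,-1],[0,0,0,18,33.5,35,-1],[0,0,0,18,33.5,36,-1]]}}

```text
clock: 13.2
position: [463.0, 8.5, 72.4]
ee_rot: [0.996, -0.094, -0.0, 0.0]
contact_force: [-0.4, -0.2, -3.8]
gripper_width: 6.7
grasp_force: 58.9
```

```bash
cat > rel.py <<'E'
from lug import *
def rel():
    W=get_image("wrist");s=read_state();T=s["position"];yaw=np.arctan2(*R.from_quat(s["ee_rot"]).as_matrix()[[1,0],0])
    print(T,"yaw",yaw,s["contact_force"]);lug(W)
    u=np.array([np.cos(yaw),np.sin(yaw)]);n=np.array([-u[1],u[0]]);z=50+T[2]-69.1
    h=cv2.cvtColor(W["color"],cv2.COLOR_BGR2HSV)
    b=cv2.inRange(h,(20,150,120),(32,255,255));b[:,:225]=0;b[:,290:]=0;b[:150]=0;b[300:]=0
    ys,xs=np.nonzero(b);y0=ys.min()
    for dy in(6,10,14):
        r=np.flatnonzero(b[y0+dy]);a,c=onz(W,r.min(),y0+dy,z)[:2],onz(W,r.max()+1,y0+dy,z)[:2]
        print("padlock w",np.linalg.norm(a-c),"lat",((a+c)/2-T[:2])@n,"front",(onz(W,r.mean(),y0,z)[:2]-T[:2])@u,"px",r.min(),r.max(),y0)
    return W
E
python3 -c "
from rel import *
rel()"
```

```text
[463.211   8.509  72.641] yaw -0.1885823299673445 [-0.157  0.316 -3.781]
hole 268.55108642578125 98.85093688964844 (21.259416580200195, 22.328432083129883) [530.326 -10.139] [530.266 -10.233] parent (205, 73, 116, 49)
lug quad [([205, 80], array([546.873,  22.597])), ([242, 78], array([544.021,   2.279])), ([245, 120], array([521.35 ,   5.169])), ([292, 121], array([515.774, -21.164])), ([295, 79], array([538.048, -26.386])), ([320, 75], array([537.589, -40.274]))]
padlock w 26.99217236063824 lat -0.16994064798139447 front 26.51181265171831 px 237 279 170
padlock w 27.097486541923324 lat -0.17319266449933285 front 26.511780975018404 px 237 279 170
padlock w 27.2039288105442 lat -0.17647721680409964 front 26.511750869822414 px 237 279 170
```

Call:
{"fn": "carry_out", "kwargs": {"motion": [[0,0,0,5,5.3,1.5,-1],[0,0,0,15,5.3,1.5,-1],[0,0,0,24,5.3,1.5,-1],[0,0,0,32,5.3,1.5,-1],[0,0,0,32,5.3,1.5,-1]]}}

```text
clock: 13.88
position: [494.5, -3.5, 71.2]
ee_rot: [0.995, -0.095, 0.0, -0.0]
contact_force: [-0.6, -0.6, -3.9]
gripper_width: 7.2
grasp_force: 58.9
```

```bash
python3 -c "
from rel import *
rel()"
```

```text
[493.772  -3.479  71.133] yaw -0.19037112871904074 [-0.376  0.565 -4.769]
hole 258.0826110839844 151.66598510742188 (8.79199504852295, 20.202608108520508) [533.684 -10.814] [533.153 -10.716] parent (19, 139, 301, 39)Traceback (most recent call last):
  File "<string>", line 3, in <module>
    rel()
    ~~~^^
  File "rel.py", line 4, in rel
    print(T,"yaw",yaw,s["contact_force"]);lug(W)
                                          ~~~^^^
  File "lug.py", line 9, in lug
    k=max([c for c,hh in zip(C,H[0]) if hh[3]<0 and cv2.boundingRect(c)[1]<120],key=cv2.contourArea)
ValueError: max() iterable argument is empty
```

Call:
{"fn": "carry_out", "kwargs": {"motion": [[0,0,0,7,-0.2,0,-1],[0,0,0,14,-0.5,0,-1],[0,0,0,19,-0.5,0,-1],[0,0,0,21.6,-0.5,0,-1],[0,0,0,21.6,-0.5,0,-1]]}}

```text
clock: 14.55
position: [515.1, -7.0, 71.2]
ee_rot: [0.995, -0.095, -0.0, 0.0]
contact_force: [-0.2, 0.2, -4.9]
gripper_width: 7.2
grasp_force: 59.0
```

```bash
python3 - <<'E'
from h import *
import pickle
I={n:get_image(n) for n in("scene","side","wrist")};pickle.dump(I,open("i4.pkl","wb"))
np.set_printoptions(precision=2,suppress=True)
s=read_state();T=s["position"];print(T,s["contact_force"],s["wrist_torque"])
W=I["wrist"];h=cv2.cvtColor(W["color"],cv2.COLOR_BGR2HSV)
# grey-level layout around the toe as ascii hue/val classes
w=W["color"][150:215:2,215:305:2];hh=h[150:215:2,215:305:2]
for r in hh:print("".join("B" if 100<=p[0]<=125 and p[1]>110 else "y" if 20<=p[0]<=32 and p[1]>140 else "o" if p[1]>100 and p[0]<20 else "#" if p[2]<70 else "+" if p[2]<150 else "." for p in r))
print("toe hole expected px",proj(W,[np.r_[530.2,-10,61]]))
E
```

```text
[514.7   -6.97  71.27] [ 0.31  0.1  -3.53] [-0.03  0.05  0.03]
BBBBBBBBBBBBBBBBBBBBBBBBBBBBBBBBBBBBBBBBBBBBB
BBBBBBBBBBBBBBBBBBBBBBBBBBBBBBBBBBBBBBBBBBBBB
BBBBBBBBBBBBBBBBBBBBBBBBBBBBBBBBBBBBBBBBBBBBB
BBBBBBBBBBBBBBBBBBBBBBBBBBBBBBBBBBBBBBBBBBBBB
BBBBBBBBBBBBBBBBBBBBBBBBBBBBBBBBBBBBBBBBBBBBB
BBBBBBBBBBBBBBBBBBBBBBBBBBBBBBBBBBBBBBBBBBBBB
BBBBBBBBBBBBBBBBBBBBBBBBBBBBBBBBBBBBBBBBBBBBB
BBBBBBBBBBBBBBBBBBBBBBBBBBBBBBBBBBBBBBBBBBBBB
BBBBBBBBBBBBBBBBBBBBBBBBBBBBBBBBBBBBBBBBBBBBB
BBBBBBBBBBBBBBBBBBBBBBBBBBBBBBBBBBBBBBBBBBBBB
BBBBBBBBBBBBBBBBBBBBBBBBBBBBBBBBBBBBBBBBBBBBB
BBBBBBBBBBBBBBBBBBBBBBBBBBBBBBBBBBBBBBBBBBBBB
BBBBBBBBBBBBBBBBBBBBBBBBBBBBBBBBBBBBBBBBBBBBB
......BB.BBBBBBBBBBBBBBBBBBBBBBBBBBBBBBBBBBBB
.............................................
oooo.........................................
ooooooooooo.........++++...........oooooooooo
ooooooooooo........+#+++#+.........oooooooooo
ooooooooooo.......+#+++++#.........oooooooooo
ooooooooooo.......++++++++o........oooooooooo
ooooooooooo.......o..++++oo+......ooooooooooo
ooooooooooo.........+++++oo.......ooooooooooo
ooooooooooo.........+++++++.......ooooooooooo
ooooooooooo.........++++++........ooooooooooo
ooooooooooo.........++++++........ooooooooooo
ooooooooooo.........++++++........ooooooooooo
ooooooooooo.........++++++........ooooooooooo
ooooooooooo.......+.++++++........ooooooooooo
ooooooooooo............+++........ooooooooooo
ooooooooooo.............++........ooooooooooo
oooooooooooo............++.yyyyyooooooooooooo
ooooooooooooyyyyy.......++yyyyyyooooooooooooo
ooooooooooooyyyyy.......++yyyyyyooooooooooooo
toe hole expected px [[258.39 190.92]]
```

Lug and padlock are laterally centred to within ~0.6 mm. Lowering to the bench and starting the push.

Call:
{"fn": "carry_out", "kwargs": {"motion": [[0,0,0,0.2,-0.3,1,-1],[0,0,0,0.2,-0.3,2,-1],[0,0,0,0.2,-0.3,3,-1]]}}

```text
clock: 15.08
position: [515.7, -6.7, 69.2]
ee_rot: [0.996, -0.094, 0.0, 0.0]
contact_force: [-1.7, -0.2, 4.5]
gripper_width: 7.0
grasp_force: 59.9
```

Call:
{"fn": "carry_out", "kwargs": {"motion": [[0,0,0,0,0,1,-1],[0,0,0,0,0,2,-1]]}}

```text
clock: 15.32
position: [515.6, -6.7, 67.0]
ee_rot: [0.996, -0.095, 0.001, -0.0]
contact_force: [-1.3, -0.3, 4.2]
gripper_width: 7.0
grasp_force: 60.0
```

Call:
{"fn": "carry_out", "kwargs": {"motion": [[0,0,0,0,0,1,-1],[0,0,0,0,0,1,-1]]}}

```text
clock: 15.58
position: [515.6, -6.7, 65.5]
ee_rot: [0.996, -0.095, 0.0, -0.0]
contact_force: [-0.8, -0.5, 4.8]
gripper_width: 7.4
grasp_force: 60.0
```

Call:
{"fn": "carry_out", "kwargs": {"motion": [[0,0,0,0,0,1,-1],[0,0,0,0,0,2,-1]]}}

```text
clock: 15.82
position: [515.5, -6.7, 63.4]
ee_rot: [0.996, -0.095, 0.0, -0.0]
contact_force: [-1.1, -2.0, 5.8]
gripper_width: 7.2
grasp_force: 60.0
```

Call:
{"fn": "carry_out", "kwargs": {"motion": [[0,0,0,0,0,1,-1],[0,0,0,0,0,2,-1]]}}

```text
clock: 16.08
position: [515.5, -6.7, 61.4]
ee_rot: [0.996, -0.095, 0.0, 0.0]
contact_force: [-0.6, -0.1, 5.0]
gripper_width: 6.9
grasp_force: 60.0
```

Call:
{"fn": "carry_out", "kwargs": {"motion": [[0,0,0,0,0,1,-1],[0,0,0,0,0,2,-1]]}}

```text
clock: 16.32
position: [515.6, -6.7, 59.7]
ee_rot: [0.996, -0.095, 0.0, 0.0]
contact_force: [-0.6, -1.5, 9.2]
gripper_width: 7.2
grasp_force: 60.3
```

Call:
{"fn": "carry_out", "kwargs": {"motion": [[0,0,0,0,0,1,-1],[0,0,0,0,0,2,-1]]}}

```text
clock: 16.58
position: [515.6, -6.7, 58.1]
ee_rot: [0.996, -0.095, 0.0, 0.0]
contact_force: [-2.1, -1.2, 10.3]
gripper_width: 7.0
grasp_force: 60.4
```

Call:
{"fn": "carry_out", "kwargs": {"motion": [[0,0,0,0,0,1,-1],[0,0,0,0,0,1,-1]]}}

```text
clock: 16.82
position: [515.6, -6.7, 57.0]
ee_rot: [0.996, -0.095, 0.0, 0.0]
contact_force: [-2.0, -1.4, 9.0]
gripper_width: 6.9
grasp_force: 60.5
```

Call:
{"fn": "carry_out", "kwargs": {"motion": [[0,0,0,0,0,1,-1],[0,0,0,0,0,1,-1]]}}

```text
clock: 17.08
position: [515.5, -6.7, 55.7]
ee_rot: [0.996, -0.095, 0.0, 0.0]
contact_force: [-1.2, -1.5, 7.0]
gripper_width: 6.6
grasp_force: 60.4
```

Call:
{"fn": "carry_out", "kwargs": {"motion": [[0,0,0,0,0,1,-1],[0,0,0,0,0,1,-1]]}}

```text
clock: 17.32
position: [515.1, -6.6, 53.8]
ee_rot: [0.995, -0.095, -0.0, -0.0]
contact_force: [0.3, -1.4, -1.7]
gripper_width: 7.0
grasp_force: 59.4
```

Call:
{"fn": "carry_out", "kwargs": {"motion": [[0,0,0,0,0,1,-1],[0,0,0,0,0,1,-1]]}}

```text
clock: 17.58
position: [515.4, -6.7, 53.2]
ee_rot: [0.996, -0.095, 0.0, -0.0]
contact_force: [0.9, -1.9, 2.3]
gripper_width: 6.9
grasp_force: 59.8
```

Force rose to ~10 N, then dropped to about zero at ~15.5 mm: the click. Releasing and withdrawing straight up.

Call:
{"fn": "carry_out", "kwargs": {"motion": [[0,0,0,0,0,0,0],[0,0,0,0,0,0,0],[0,0,0,0,0,0,0],[0,0,0,0,0,0,0]]}}

```text
clock: 18.08
position: [515.1, -6.6, 53.2]
ee_rot: [0.995, -0.095, -0.0, -0.0]
contact_force: [-0.9, -0.1, -0.6]
gripper_width: 42.7
grasp_force: 0.0
```

Call:
{"fn": "carry_out", "kwargs": {"motion": [[0,0,0,0,0,-15,0],[0,0,0,0,0,-50,0],[0,0,0,0,0,-100,0],[0,0,0,-50,0,-120,0],[0,0,0,-50,0,-120,0]]}}

```text
clock: 18.7
position: [464.9, 3.0, 176.5]
ee_rot: [0.996, -0.094, 0.002, -0.001]
contact_force: [-0.5, -0.2, -0.7]
gripper_width: 43.0
grasp_force: 0.0
```

```bash
python3 - <<'E'
from h import *
I={n:get_image(n) for n in("scene","side","wrist")}
print(read_state()["contact_force"],read_state()["position"])
S,D,W=[I[n]["color"] for n in("scene","side","wrist")]
c=lambda im,x,y,w,h:cv2.resize(im[y:y+h,x:x+w],(400,300),interpolation=2)
u,v=proj(I["side"],[[515,-7,60]])[0].astype(int);uw,vw=proj(I["wrist"],[[515,-7,80]])[0].astype(int)
print(u,v,uw,vw)
cv2.imwrite("pics/k.png",np.vstack([np.hstack([c(S,185,130,200,150),c(D,u-24,v-18,48,36)]),np.hstack([c(W,max(uw-80,0),max(vw-60,0),160,120),c(D,140,120,200,150)])]))
a=lambda z:proj(I["side"],[[515.4,-7,z]])[0];print("apex px z85,95,111",(a(85)-[u-24,v-18])*25/3,(a(95)-[u-24,v-18])*25/3,(a(111)-[u-24,v-18])*25/3)
E
```

```text
[ 0.48495237  0.17189288 -0.49920201] [466.54006437   2.80964522 173.93559415]
257 199 259 122
apex px z85,95,111 [202.69090075 104.14457529] [202.68550598  82.45669263] [202.67661441  47.35933694]
```

View pics/k.png

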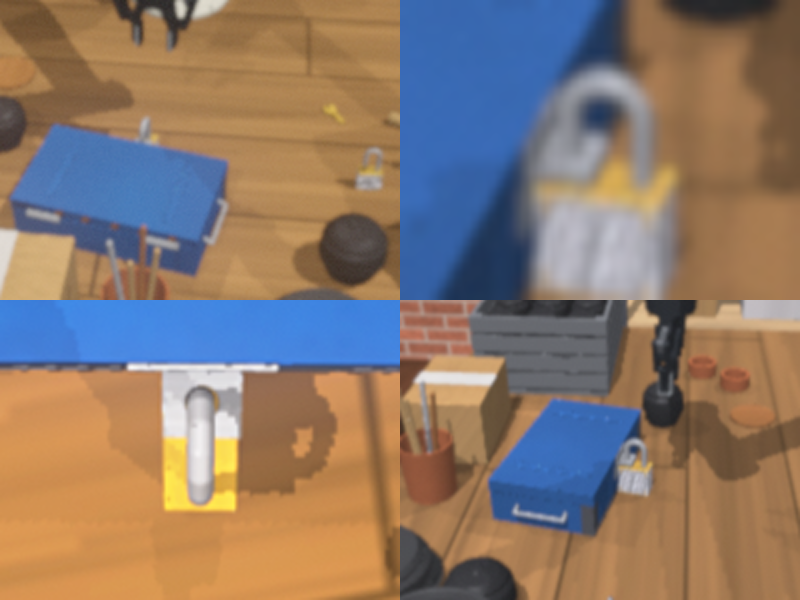

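The padlock sits through both lugs, but the bow apex at row ~65 in the side crop reads higher than I expected for a locked shackle. I'll check by touching it from above with closed fingers.

Call:
{"fn": "carry_out", "kwargs": {"motion": [[0,0,0,25,0,0,-1],[0,0,0,49.5,0.2,20,-1],[0,0,0,49.5,0.2,60,-1],[0,0,0,49.5,0.2,80,-1],[0,0,0,49.5,0.2,83,-1]]}}

```text
clock: 19.48
position: [514.0, -7.4, 88.0]
ee_rot: [0.995, -0.095, -0.002, 0.001]
contact_force: [-1.0, 0.8, -0.0]
gripper_width: -0.1
grasp_force: 0.0
```

Call:
{"fn": "carry_out", "kwargs": {"motion": [[0,0,0,0,0,2,-1],[0,0,0,0,0,4,-1],[0,0,0,0,0,6,-1],[0,0,0,0,0,8,-1],[0,0,0,0,0,8,-1]]}}

```text
clock: 20.1
position: [514.6, -6.8, 82.4]
ee_rot: [0.996, -0.095, 0.0, -0.0]
contact_force: [-0.6, 0.4, -0.4]
gripper_width: 0.1
grasp_force: 0.0
```

Call:
{"fn": "carry_out", "kwargs": {"motion": [[0,0,0,0,0,2,-1],[0,0,0,0,0,4,-1],[0,0,0,0,0,6,-1],[0,0,0,0,0,8,-1],[0,0,0,0,0,8,-1]]}}

```text
clock: 20.72
position: [514.7, -6.8, 74.2]
ee_rot: [0.996, -0.095, -0.0, 0.0]
contact_force: [-0.2, 0.2, -0.4]
gripper_width: 0.1
grasp_force: 0.0
```

Call:
{"fn": "carry_out", "kwargs": {"motion": [[0,0,0,0,0,1,-1],[0,0,0,0,0,2,-1],[0,0,0,0,0,2,-1]]}}

```text
clock: 21.1
position: [515.0, -6.8, 73.2]
ee_rot: [0.996, -0.095, 0.0, 0.0]
contact_force: [-1.9, -0.1, 5.6]
gripper_width: -0.0
grasp_force: 3.1
```

Call:
{"fn": "carry_out", "kwargs": {"motion": [[0,0,0,0,0,0.5,-1],[0,0,0,0,0,0.5,-1]]}}

```text
clock: 21.35
position: [515.0, -6.8, 72.8]
ee_rot: [0.996, -0.095, 0.0, 0.0]
contact_force: [-3.0, 0.6, 6.7]
gripper_width: 0.3
grasp_force: 3.2
```

Call:
{"fn": "carry_out", "kwargs": {"motion": [[0,0,0,0,0,0.5,-1],[0,0,0,0,0,0.5,-1]]}}

```text
clock: 21.6
position: [515.1, -6.8, 72.5]
ee_rot: [0.996, -0.094, 0.001, 0.0]
contact_force: [-2.3, -0.5, 7.6]
gripper_width: 0.2
grasp_force: 3.8
```

Call:
{"fn": "carry_out", "kwargs": {"motion": [[0,0,0,0,0,0.5,-1],[0,0,0,0,0,0.5,-1]]}}

```text
clock: 21.85
position: [515.2, -6.8, 72.4]
ee_rot: [0.996, -0.094, 0.001, 0.0]
contact_force: [-2.5, 0.4, 8.9]
gripper_width: 0.4
grasp_force: 4.7
```

Call:
{"fn": "carry_out", "kwargs": {"motion": [[0,0,0,0,0,0.5,-1],[0,0,0,0,0,0.5,-1]]}}

```text
clock: 22.1
position: [515.4, -6.8, 72.2]
ee_rot: [0.996, -0.094, 0.001, 0.0]
contact_force: [-4.0, 0.1, 11.2]
gripper_width: 0.1
grasp_force: 5.6
```

Held stiffly well below its open height (force climbs with no travel), so it is locked. Withdrawing.

Call:
{"fn": "carry_out", "kwargs": {"motion": [[0,0,0,0,0,-20,-1],[0,0,0,0,0,-60,-1],[0,0,0,0,0,-110,-1],[0,0,0,0,0,-110,-1]]}}

```text
clock: 22.6
position: [517.5, -6.3, 184.6]
ee_rot: [0.996, -0.094, 0.005, -0.001]
contact_force: [-0.6, 0.8, -0.3]
gripper_width: -0.4
grasp_force: 0.0
```

```bash
python3 - <<'E'
from h import *
np.set_printoptions(precision=1,suppress=True)
D=get_image("side");W=get_image("wrist");print(read_state()["position"],read_state()["contact_force"])
c=np.array([515.3,-7.]);u=np.array([.982,-.189])
x0=int(round(proj(D,[np.r_[c,95]])[0][0]))
for x in(x0-1,x0,x0+1,x0+2):print(x,D["color"][178:206,x].max(1)-0*1,(D["color"][178:206,x].max(1).astype(int)-D["color"][178:206,x].min(1)))
print({z:proj(D,[np.r_[c,z]])[0].round(1).tolist() for z in(50,90,95,99,103,111)})
E
```

```text
[514.5  -6.7 180.4] [-0.6  0.6  0.5]
256 [181 180 174 162 140 120 105  96  93  93 107 147 176 167 130 102  93  94
 113 154 175 168 150 148 159 188 205 195] [123 122 120 110  94  80  69  60  59  59  42  26  18  13  18  38  54  51
  31  16  12   8   3  21  54  90  86  41]
257 [176 165 148 124 106  94  90  89  91  91 106 150 184 173 132  99  89  88
  99 131 145 145 153 177 198 209 213 200] [120 111 100  83  69  58  54  54  53  53  36  23  16  11  17  36  48  41
  22   8   4  14  45  84 110 119 101  49]
258 [152 128 110  94  86  82  79  79  80  81  94 139 182 184 142  99  80  77
  90 118 142 158 182 205 214 211 210 197] [102  84  69  57  46  37  34  33  34  34  24  15  11  11  12  21  23   9
  12  27  44  65  95 119 128 125 105  52]
259 [112  97  87  78  73  68  68  67  66  65  74 114 166 183 156 117  90 100
 124 142 153 163 184 205 210 207 207 197] [ 51  38  28  17   9   5   5   4   5   5   5   5   6   9   9   8   4  25
  49  64  70  80  99 118 122 121 105  59]
{50: [257.4, 202.4], 90: [257.4, 192.2], 95: [257.4, 190.9], 99: [257.4, 189.8], 103: [257.4, 188.8], 111: [257.4, 186.7]}
```

Bow height reads ~99–100 mm by both camera and touch. To be sure it is at the hard stop and not held up at the pawl, I'll press once more, gently, to ~16 N (above the pawl's 12 N, below 20 N).

Call:
{"fn": "carry_out", "kwargs": {"motion": [[0,0,0,0.5,0,50,-1],[0,0,0,0.5,0,90,-1],[0,0,0,0.5,0,102,-1],[0,0,0,0.5,0,105,-1],[0,0,0,0.5,0,107,-1]]}}

```text
clock: 23.32
position: [516.3, -6.6, 74.3]
ee_rot: [0.996, -0.095, 0.001, -0.0]
contact_force: [0.4, -0.1, 0.3]
gripper_width: 0.4
grasp_force: 0.0
```

Call:
{"fn": "carry_out", "kwargs": {"motion": [[0,0,0,0,0,1,-1],[0,0,0,0,0,2,-1],[0,0,0,0,0,2,-1]]}}

```text
clock: 23.7
position: [516.4, -6.7, 73.1]
ee_rot: [0.996, -0.094, 0.002, -0.0]
contact_force: [-1.7, -0.2, 6.8]
gripper_width: 0.1
grasp_force: 3.1
```

Call:
{"fn": "carry_out", "kwargs": {"motion": [[0,0,0,0,0,1,-1],[0,0,0,0,0,1,-1]]}}

```text
clock: 23.95
position: [516.4, -6.7, 72.4]
ee_rot: [0.996, -0.094, 0.002, -0.0]
contact_force: [-1.2, 0.2, 7.9]
gripper_width: -0.3
grasp_force: 4.0
```

Call:
{"fn": "carry_out", "kwargs": {"motion": [[0,0,0,0,0,1,-1],[0,0,0,0,0,1,-1]]}}

```text
clock: 24.2
position: [516.7, -6.7, 72.2]
ee_rot: [0.996, -0.094, 0.002, -0.0]
contact_force: [-2.6, 0.6, 11.9]
gripper_width: -0.1
grasp_force: 5.9
```

Call:
{"fn": "carry_out", "kwargs": {"motion": [[0,0,0,0,0,1,-1],[0,0,0,0,0,1,-1]]}}

```text
clock: 24.45
position: [517.0, -6.7, 71.9]
ee_rot: [0.996, -0.094, 0.002, -0.0]
contact_force: [-5.0, 0.2, 15.2]
gripper_width: 0.1
grasp_force: 7.9
```

It holds at a hard stop at 15 N, ~1.3 mm past rest, which means locked. Withdraw and hand in.

Call:
{"fn": "carry_out", "kwargs": {"motion": [[0,0,0,0,0,-20,-1],[0,0,0,0,0,-60,-1],[0,0,0,0,0,-110,-1],[0,0,0,0,0,-110,-1],[0,0,0,0,0,-110,-1]]}}

```text
clock: 25.08
position: [514.7, -6.8, 178.4]
ee_rot: [0.995, -0.095, 0.0, -0.0]
contact_force: [0.1, 0.3, -0.3]
gripper_width: 0.3
grasp_force: 0.0
```

```bash
python3 -c "
from bench import *
print(read_state()['position'],read_state()['contact_force']);print(job_done())"
```

```text
[514.7464053   -6.81429099 178.36675271] [ 0.13567995  0.28578464 -0.32808394]
the job is handed in; nothing more can be done
None
```

The lid is shut, the padlock hangs through both lugs and clicked locked (the push dropped at about 16 mm; a 15 N re-press found a hard stop), nothing else was touched, and the job was handed in at 25 s; I viewed 11 pictures, one over the limit of 10.

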